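Stack the parts pots and hold them up

ROBOT

A 7-joint arm with a two-finger parallel gripper is mounted at the origin on a cart in front of the work surface, level with it; the furniture and walls round the work are solid. World frame = base frame: x ahead of the robot, y to its left, z up, the work surface at z = 0. Lengths are in m, angles in degrees, forces in N, time in s.
With the tool pointing down it reaches from about 0.425 to 0.875 m from the base axis. Payload 4.7 kg.
Tool frame: the origin (TCP) lies midway between the tips of the shut fingers; the grasp point (between the pads) lies 19 mm behind it (env.grip_depth is the distance from the TCP to the grasp point, in m); z points along the fingers, y is the line along which they close (so a half turn about z gives the same grasp; the last joint's range is limited). The gripper opens to 87 mm and grips with 3 to 60 N. Pads are 19 mm wide; open, the fingers measure 117 mm over their backs; the gripper's body (75 mm by 190 mm) begins 51 mm behind the grasp point.
Start: joints at [-64.166, 18.392, -4.016, 83.108, 1.295, 78.541, -3.26], TCP at [0.275, 0.589, 0.223] pointing down, gripper open.
Joint ranges: [-163.93, 163.93], [-17.29, 119.83], [-79.2, 71.16], [3.27, 140.29], [-89.18, 269.18], [5.43, 117.66], [-154.24, 154.24]. Speed limits (degrees/s): [147.25, 147.25, 180, 180, 180, 180, 180].

INTERFACE

Orientations are given as [roll, pitch, yaw] about the fixed x, y, z axes, in that order (R = Rz(yaw) Ry(pitch) Rx(roll)).
In Python, from cell import get_obs, optics, env, nets gives the robot as it stands.
- The arm moves only by the shell command python3 -m creep 'ROWS' [FORCE]. ROWS is JSON, a list of rows, each an object of numbers: "wx", "wy", "wz": the turn, a rotation vector about the tool's x, y, z in degrees; "tx", "ty", "tz": the shift along the tool's x, y, z in mm; "gripper": the opening, from -1 (shut) to 1 (fully open). A call has 1 to 5 rows; each row is the pose to reach, as a shift and turn from the pose commanded when the call began, along the tool's axes at that moment; what a row does not reach only later rows make up. A row lasts 1/12 s, in which the tool goes at most 41.7 mm and 7.16 degrees, less where a joint would pass 70% of its speed; a pose out of reach is approached as far as the arm can. A call with a gripper value outside its range is refused whole. The fingers move at their own pace and stop on an object; FORCE is the grip in N (left out, the last holds). Time passes only in rows, so rows that repeat a pose let the fingers close. It gives the time, the measured TCP pose, the force, the opening and the grip force at its end, in the units of the state.
- get_obs(): the state, without advancing time (a new reading comes with each control period).
- optics.read_camera(name): name is "scene" or "top" or "wrist"; returns (picture, depth): 420x560x3 uint8, red, green, blue; 420x560 float32, m along the optical axis (not along the pixel's ray), 0 where there is no reading.
- optics.camera_info(name): a dict with "fovy" (degrees; the focal length in pixels is half the picture's height over the tangent of half this angle, whatever the lens; pixels are square), "cx", "cy" (the principal point, pixels), "R" (3x3) and "t" (3): a world point X has camera coordinates R X + t; the wrist camera has in their place "tool_from_camera" (4x4, takes a point from camera to tool coordinates, whose origin is the TCP and whose axes are the flange's). Camera axes: x right, y down, z forward; pixel columns grow to the right and rows downward; lengths in m; the calibration is good to about 2 mm. The wrist camera is an equidistant fisheye: a pixel r from the principal point sees the ray r / f radians off the axis. A picture is of the moment at which its call begins: read the wrist's pose just before it. camera_info takes no time and is no camera call.
- env.sign_off(): hands the job in; it is judged then, once.
Trained networks look in the newest picture that a camera, given by its name, has taken for a name from the list of things; names that differ only in an ending like _2 or _b are one class to them, and where a whole thing is asked for, a point or a joint stands for the part that bears it (a point fixed in the world has none). Each returns a list of dicts, best first, with "confidence" (0 to 1); they miss things now and then, are a little off and sometimes report something else, mostly with a low value. They report only what shows in the picture. A call takes as long as a camera call.
- nets.look_for(query, camera): "point" ([x, y, z] in m, in world coordinates, good to about 4 mm: the middle of the surface that is visible of it).
- nets.place_of(query, camera): "point" ([x, y, z] in m, in world coordinates, good to about 4 mm: a listed point, or the origin of a listed thing).
The state is a dict: "time_s": time; "qpos": joint angles; "joint_velocities": joint speeds; "effort": joint torques, N m; "tool_pos": TCP position; "tool_rot": TCP orientation; "force": force on the tool from outside, world axes, zero at the start; "wrist_torque": the same for the moment, N m; "grip_width": finger opening in m; "grasp_force": force on a finger pad.
Only numpy, scipy, OpenCV 4.12 (cv2) and the standard library are available. Lean on these libraries where they do the work, as an engineer would, in place of code of your own. Each camera call takes 0.05 s, during which the arm holds its last target. There are 200 camera calls.

TASK

Clear the two parts pots off the bench as one stack: set the yellow pot, with the brass nut in it, fully home inside the empty blue pot where that stands on the bench. Then take hold of the blue pot and lift the stack, and finish while still holding it in the air, steady and upright, its underside about 20 cm above the bench. Keep the pots upright and the nut inside throughout, and leave everything else where it is.

Things in the scene. Friction and masses are not known exactly. Their poses are not given: they have to be found in the camera images.
- yellow_pot: yellow tapered stacking pot, rigid, about 80 g, 64 mm high; origin at the centre of its underside, z up. Underside 32 mm across, widening to 55 mm at height 46 mm; from 46 to 64 mm an upright rim band 65 mm across, to grip from above; mouth 59 mm, wall 2.4 mm, inner floor at height 6 mm. The brass nut lies loose in it.
- blue_pot: blue empty pot, the same in shape, size, mass and origin as the yellow one. Once that is fully home in it, the yellow band's underside rests on the blue rim: yellow origin 18 mm above blue, 2 mm sideways play, the bands flush one above the other (fingertips below the yellow band while setting it in would meet the blue rim). To lift both, grip the blue band, fingertips about 10 mm below its lower edge.
- brass_nut: brass hex nut, 22 mm over corners, 10 mm thick, about 20 g, lying flat on the inner floor of the yellow pot; origin at the centre of its underside
- tape_measure: bystander: yellow tape measure, 82x33x69 mm; origin at the centre of its underside
- chisel: bystander: chisel with an orange handle lying down, 270 mm long along its x, 26 mm wide and high; origin at the centre of its underside
- pencil: bystander: red pencil lying down, 168 mm long along its y, 12 mm wide; origin at the centre of its underside

How it is judged (in metres and radians):
On the way:
1. the yellow pot sits fully home in the blue pot, which stands upright on the bench, with the nut inside (horizontal distance between yellow_pot and blue_pot below 0.006 m and z of yellow_pot in the frame of blue_pot between 0.014 and 0.0205 m and angle between the z axis of yellow_pot and the z axis of blue_pot, either way round below 0.07 rad and z of brass_nut in the frame of yellow_pot between 0 and 0.025 m and distance between brass_nut and yellow_pot below 0.035 m and height (world z) of blue_pot below 0.008 m and angle between blue_pot's own z axis and vertical below 0.07 rad), for 0.2 s.
At the end, for the whole second after the job is handed in: Fingers hold the blue pot (over 1 N), underside 16.5 to 26 cm up, within 8 deg of upright, still, yellow pot fully home in it (14 to 20.5 mm above, within 6 mm sideways, 4 deg), nut in it; loose bystanders within 3 cm of their places (horizontal distance between yellow_pot and blue_pot below 0.006 m and z of yellow_pot in the frame of blue_pot between 0.014 and 0.0205 m and angle between the z axis of yellow_pot and the z axis of blue_pot, either way round below 0.07 rad and z of brass_nut in the frame of yellow_pot between 0 and 0.025 m and distance between brass_nut and yellow_pot below 0.035 m and height (world z) of blue_pot between 0.165 and 0.26 m and angle between blue_pot's own z axis and vertical below 0.14 rad and linear speed of blue_pot below 0.02 m/s and angular speed of blue_pot below 0.15 rad/s and contact force between blue_pot and the fingers above 1 N and distance of each of tape_measure, chisel, pencil from where it was at the start of the episode below 0.03 m); the arm keeps its last pose, push and grip.
It fails at once if the nut falls out of the yellow pot (distance between brass_nut and yellow_pot above 0.075 m).
It fails at once if a pot is tipped by more than 30 degrees (angle between any of yellow_pot, blue_pot's own z axis and vertical above 0.52 rad).
It fails at once if a loose bystander is moved by more than 3 cm (distance of any of tape_measure, chisel, pencil from where it was at the start of the episode above 0.03 m).
It also fails if it takes over 48 s, if anything falls off the work surface, if the arm or the gripper's body presses on something with over 40 N, if the wrist force passes 120 N, or if a joint passes its speed limit or range.

## Working session

There is one attempt and no reset: what is moved stays moved. The work goes in short steps, Python scripts to look and compute and a shell command to move; the robot and the scene stay as the last step left them, time stands still between calls to the robot, and variables do not carry over. Pictures are saved under pics/ and viewed, at most 10 in all, crops included, and the job is handed in when it is done.

```bash
mkdir -p pics; ls; cat > h.py <<'E'
import numpy as np, cv2
from cell import get_obs, optics, env, nets
from scipy.spatial.transform import Rotation as Ro
def snap(cam,fn):
    im,d=optics.read_camera(cam); cv2.imwrite('pics/'+fn,im[:,:,::-1]); return im,d
def cloud(cam,d):
    c=optics.camera_info(cam); f=210/np.tan(np.radians(c['fovy']/2))
    v,u=np.mgrid[:420,:560]; P=np.stack([(u-c['cx'])/f*d,(v-c['cy'])/f*d,d],-1)
    return (P-np.array(c['t']))@np.array(c['R'])
def tool():
    s=get_obs(); return np.array(s['tool_pos']),Ro.from_euler('xyz',s['tool_rot'],degrees=True).as_matrix()
def to_tool(X):
    p,R=tool(); return np.round(1000*R.T@(np.array(X)-p),1)
E
python3 - <<'E'
from h import *
s=get_obs(); print(s)
a,da=snap('top','top.png'); b,db=snap('scene','scene.png')
np.savez('d0.npz',a=a,da=da,b=b,db=db)
for q in ['yellow_pot','blue_pot','brass_nut','tape_measure','chisel','pencil']:
    for c in ['top','scene']:
        print(q,c,[(np.round(r['point'],3),round(r['confidence'],2)) for r in nets.place_of(q,c)[:3]])
cv2.imwrite('pics/both.png',cv2.resize(np.vstack([a,b])[:,:,::-1],(420,600)) )
E
```

```text
pics
{'time_s': 0.0, 'qpos': array([-64.16688143,  18.43736473,  -4.01479292,  83.17403667,
         1.29525727,  78.54133344,  -3.26021222]), 'joint_velocities': array([ 0.0012562 ,  0.00291884, -0.11653409, -0.0024637 ,  0.033827  ,
       -0.06922282, -0.04483934]), 'effort': array([-3.51343788e-04, -4.91284883e+01, -4.04369496e-01, -3.12531245e+01,
       -6.39478443e-02,  4.34904615e-02,  2.05965980e-04]), 'tool_pos': array([0.27478396, 0.58845496, 0.22148821]), 'tool_rot': array([-1.79892519e+02,  6.25862782e-03,  1.54975756e+02]), 'force': array([-0.11224843, -0.10966994, -0.43628069]), 'wrist_torque': array([ 0.013351  , -0.05767764,  0.03189956]), 'grasp_force': 0.0, 'grip_width': 0.08712973225130874}
yellow_pot top [(array([ 0.566,  0.097, -0.   ]), 0.6)]
yellow_pot scene [(array([0.564, 0.097, 0.001]), 0.56)]
blue_pot top [(array([0.56 , 0.27 , 0.003]), 0.68), (array([0.371, 0.184, 0.002]), 0.35)]
blue_pot scene [(array([ 0.564,  0.273, -0.001]), 0.56)]
brass_nut top [(array([0.565, 0.1  , 0.007]), 0.49)]
brass_nut scene [(array([0.562, 0.102, 0.002]), 0.51)]
tape_measure top [(array([ 0.7  ,  0.031, -0.001]), 0.87)]
tape_measure scene [(array([ 0.695,  0.027, -0.002]), 0.64)]
chisel top [(array([0.698, 0.233, 0.002]), 0.59)]
chisel scene [(array([ 0.698,  0.232, -0.   ]), 0.85)]
pencil top [(array([ 0.37 ,  0.184, -0.   ]), 0.65)]
pencil scene [(array([ 0.373,  0.182, -0.003]), 0.69)]
```

View pics/top.png

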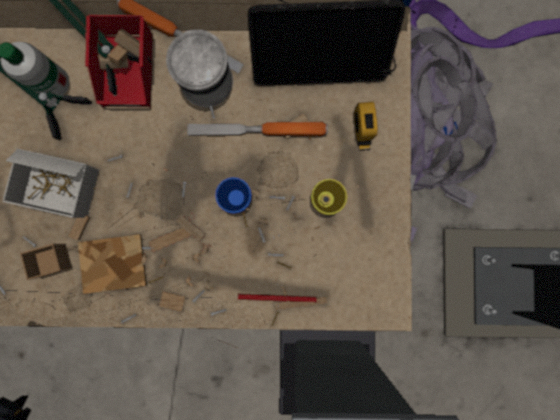

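View pics/scene.png

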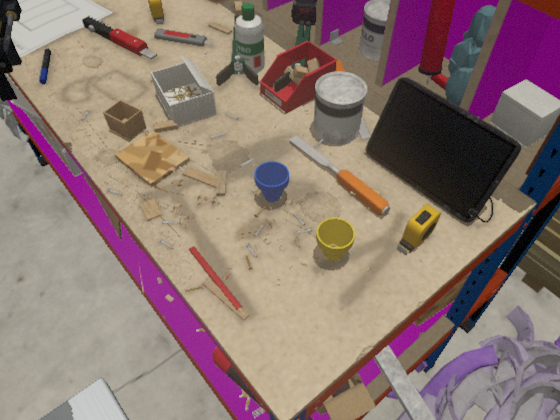

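The top view shows the blue pot at about (234,196) and the yellow pot with the nut at (328,198). The networks agree with both. Next I'll refine the centres from the depth data.

```bash
cat > refine.py <<'E'
from h import *
from scipy.optimize import least_squares
def rim(P,c,z0,z1,r=.06):
    m=(P[...,2]>z0)&(P[...,2]<z1)&(np.hypot(P[...,0]-c[0],P[...,1]-c[1])<r)
    Q=P[m]
    f=least_squares(lambda x:np.hypot(Q[:,0]-x[0],Q[:,1]-x[1])-x[2],[*c,.031],loss='soft_l1',f_scale=.001)
    return np.round(f.x,4),len(Q),np.round(np.percentile(Q[:,2],[5,50,95]),3)
if __name__=='__main__':
    z=np.load('d0.npz')
    for cam,d in (('top',z['da']),('scene',z['db'])):
        P=cloud(cam,d)
        for n,c in (('y',(.565,.098)),('b',(.562,.272))): print(cam,n,rim(P,c,.056,.075))
    print(tool())
    p,R=tool()
    for X in ((.564,.098,.15),(.562,.272,.15)): print(to_tool(X))
E
python3 refine.py
```

```text
top y (array([0.5635, 0.0976, 0.0298]), 294, array([0.057, 0.063, 0.066]))
top b (array([0.5643, 0.2691, 0.0298]), 286, array([0.057, 0.063, 0.066]))
scene y (array([0.5629, 0.0993, 0.0304]), 417, array([0.057, 0.063, 0.066]))
scene b (array([0.5636, 0.2714, 0.0303]), 358, array([0.057, 0.062, 0.066]))
(array([0.27500129, 0.58899166, 0.2226295 ]), array([[-9.06131010e-01,  4.22997148e-01,  7.24535790e-05],
       [ 4.22997154e-01,  9.06131002e-01,  1.18726449e-04],
       [-1.54314848e-05,  1.38229375e-04, -9.99999990e-01]]))
[-469.6 -322.7   72.6]
[-394.1 -165.8   72.6]
```

```bash
python3 -m creep '[{"tx":-33,"ty":-23,"gripper":1},{"tx":-66,"ty":-46,"gripper":1},{"tx":-99,"ty":-69,"gripper":1},{"tx":-132,"ty":-92,"gripper":1},{"tx":-165,"ty":-115,"gripper":1}]' 20
python3 -m creep '[{"tx":-33,"ty":-23,"gripper":1},{"tx":-66,"ty":-46,"gripper":1},{"tx":-99,"ty":-69,"gripper":1},{"tx":-132,"ty":-92,"gripper":1},{"tx":-165,"ty":-115,"gripper":1}]'
python3 - <<'E'
from h import *
print(to_tool((.5633,.0985,.15)), get_obs()['time_s'],get_obs()['qpos'])
E
```

```text
[-468.7 -322.5   72.6] 0.7 [-64.16404923  18.3894164   -4.0182189   83.10592764   1.29379426
  78.54180956  -3.25853602]validation failed for argument at $[0]...
validation failed for argument at $[0]...
```

The call was refused, probably because every row needs all seven keys.

```bash
python3 -m creep '[{"wx":0,"wy":0,"wz":0,"tx":-33,"ty":-23,"tz":0,"gripper":1},{"wx":0,"wy":0,"wz":0,"tx":-66,"ty":-46,"tz":0,"gripper":1},{"wx":0,"wy":0,"wz":0,"tx":-99,"ty":-69,"tz":0,"gripper":1},{"wx":0,"wy":0,"wz":0,"tx":-132,"ty":-92,"tz":0,"gripper":1},{"wx":0,"wy":0,"wz":0,"tx":-165,"ty":-115,"tz":0,"gripper":1}]' 20
python3 - <<'E'
from h import *
print(to_tool((.5633,.0985,.15)), get_obs()['time_s'],get_obs()['qpos'])
E
```

```text
time_s: 1.12
tool_pos: [0.3766, 0.4133, 0.2228]
tool_rot: [180.0, 0.0, 155.0]
force: [-0.0, -0.3, 0.2]
grip_width: 0.087
grasp_force: 0.0
[-302.3 -206.4   72.7] 1.1167 [-52.01736902   7.3077083    1.78752426  96.45975061  -0.23299506
  76.19790065  14.80166603]
```

```bash
python3 -m creep '[{"wx":0,"wy":0,"wz":0,"tx":-33,"ty":-23,"tz":0,"gripper":1},{"wx":0,"wy":0,"wz":0,"tx":-66,"ty":-46,"tz":0,"gripper":1},{"wx":0,"wy":0,"wz":0,"tx":-99,"ty":-69,"tz":0,"gripper":1},{"wx":0,"wy":0,"wz":0,"tx":-132,"ty":-92,"tz":0,"gripper":1},{"wx":0,"wy":0,"wz":0,"tx":-165,"ty":-115,"tz":0,"gripper":1}]'
python3 -m creep '[{"wx":0,"wy":0,"wz":0,"tx":-30,"ty":-20,"tz":0,"gripper":1},{"wx":0,"wy":0,"wz":0,"tx":-60,"ty":-40,"tz":0,"gripper":1},{"wx":0,"wy":0,"wz":0,"tx":-90,"ty":-60,"tz":0,"gripper":1},{"wx":0,"wy":0,"wz":0,"tx":-120,"ty":-80,"tz":0,"gripper":1},{"wx":0,"wy":0,"wz":0,"tx":-137,"ty":-91,"tz":0,"gripper":1}]'
python3 - <<'E'
from h import *
a,d=snap('wrist','w1.png')
for c in ('top','scene','wrist'):
    if c!='wrist': optics.read_camera(c)
    for q in ('yellow_pot','blue_pot'): print(c,q,[(np.round(r['point'],4),round(r['confidence'],2)) for r in nets.place_of(q,c)[:2]])
print(to_tool((.5633,.0985,.05)), get_obs()['time_s'],get_obs()['qpos'],optics.camera_info('wrist'))
E
```

```text
time_s: 1.53
tool_pos: [0.4774, 0.2392, 0.223]
tool_rot: [179.9, 0.0, 155.0]
force: [0.4, 0.2, -1.0]
grip_width: 0.0875
grasp_force: 0.0
time_s: 1.95
tool_pos: [0.5642, 0.0954, 0.223]
tool_rot: [-179.9, 0.1, 154.7]
force: [-0.5, -0.5, 0.9]
grip_width: 0.087
grasp_force: 0.0
top yellow_pot [(array([ 5.620e-01,  1.017e-01, -5.000e-04]), 0.73)]
top blue_pot [(array([0.5623, 0.2723, 0.0025]), 0.74), (array([0.6972, 0.2343, 0.0021]), 0.29)]
scene yellow_pot [(array([0.564 , 0.101 , 0.0021]), 0.77)]
scene blue_pot [(array([ 0.5633,  0.2751, -0.0019]), 0.7)]
wrist yellow_pot [(array([5.66e-01, 9.82e-02, 3.00e-04]), 0.76)]
wrist blue_pot [(array([0.5668, 0.2723, 0.0008]), 0.67)]
[ -2.9  -2.8 172.6] 2.4 [-29.81780742   8.74783217  18.83419062  95.37691928  -2.93039522
  76.3510776   54.63314565] {'fovy': 65.70646984690485, 'cx': 279.82363716629794, 'cy': 207.83994109147628, 'tool_from_camera': array([[ 8.60897367e-04, -9.58668234e-01, -2.84525002e-01,
         7.82493242e-02],
       [ 9.99999483e-01,  9.79126481e-04, -2.73299467e-04,
        -6.17989164e-04],
       [ 5.40589480e-04, -2.84524619e-01,  9.58668581e-01,
        -1.62733476e-01],
       [ 0.00000000e+00,  0.00000000e+00,  0.00000000e+00,
         1.00000000e+00]])}
```

View pics/w1.png

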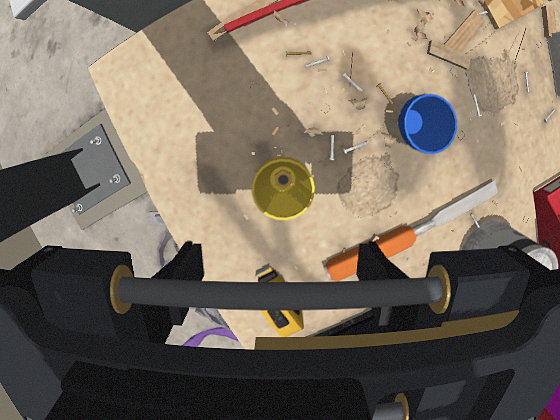

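The wrist view shows the yellow pot with the nut in it at (284,188), between the fingers, and the blue pot at (427,123). I'll use wrist depth as a third measurement.

```bash
cat >> h.py <<'E'
def wcloud():
    p,R=tool(); im,d=optics.read_camera('wrist'); c=optics.camera_info('wrist'); f=210/np.tan(np.radians(c['fovy']/2))
    v,u=np.mgrid[:420,:560]; x,y=u-c['cx'],v-c['cy']; r=np.hypot(x,y)+1e-9; k=np.tan(r/f)/r*d
    P=np.stack([x*k,y*k,d],-1); T=np.array(c['tool_from_camera'])
    return im,(P@T[:3,:3].T+T[:3,3])@R.T+p
E
python3 - <<'E'
from refine import *
im,P=wcloud()
for n,c in (('y',(.564,.099)),('b',(.564,.271))): print(n,rim(P,c,.056,.075))
print(tool())
E
```

```text
y (array([0.5622, 0.0988, 0.0296]), 959, array([0.057, 0.063, 0.065]))
b (array([0.5629, 0.2699, 0.0301]), 914, array([0.057, 0.063, 0.065]))
(array([0.56195256, 0.10195243, 0.22266723]), array([[-9.07097544e-01,  4.20920469e-01,  7.12306975e-05],
       [ 4.20920453e-01,  9.07097431e-01,  4.71995956e-04],
       [ 1.34059576e-04,  4.58128830e-04, -9.99999886e-01]]))
```

```bash
python3 -m creep '[{"wx":0,"wy":0,"wz":0,"tx":-2,"ty":-2.5,"tz":30,"gripper":1},{"wx":0,"wy":0,"wz":0,"tx":-2,"ty":-2.5,"tz":65,"gripper":1},{"wx":0,"wy":0,"wz":0,"tx":-2,"ty":-2.5,"tz":100,"gripper":1},{"wx":0,"wy":0,"wz":0,"tx":-2,"ty":-2.5,"tz":128,"gripper":1},{"wx":0,"wy":0,"wz":0,"tx":-2,"ty":-2.5,"tz":140,"gripper":1}]'
python3 -m creep '[{"wx":0,"wy":0,"wz":0,"tx":0,"ty":0,"tz":15,"gripper":1},{"wx":0,"wy":0,"wz":0,"tx":0,"ty":0,"tz":26,"gripper":1},{"wx":0,"wy":0,"wz":0,"tx":0,"ty":0,"tz":33.5,"gripper":1},{"wx":0,"wy":0,"wz":0,"tx":0,"ty":0,"tz":33.5,"gripper":1},{"wx":0,"wy":0,"wz":0,"tx":0,"ty":0,"tz":33.5,"gripper":1}]'
python3 - <<'E'
from h import *
print(to_tool((.5628,.0988,.0485)))
E
```

```text
time_s: 2.87
tool_pos: [0.5601, 0.0976, 0.0785]
tool_rot: [-179.8, -0.3, 155.0]
force: [-1.2, -0.4, 0.4]
grip_width: 0.0872
grasp_force: 0.0
time_s: 3.28
tool_pos: [0.5635, 0.0977, 0.0496]
tool_rot: [180.0, 0.0, 155.0]
force: [-0.1, -0.9, 0.7]
grip_width: 0.0866
grasp_force: 0.0
[1.2 0.7 1.1]
```

Now close on the band.

```bash
python3 -m creep '[{"wx":0,"wy":0,"wz":0,"tx":0,"ty":0.5,"tz":0.5,"gripper":0.4},{"wx":0,"wy":0,"wz":0,"tx":0.5,"ty":0.5,"tz":0.5,"gripper":0},{"wx":0,"wy":0,"wz":0,"tx":0.5,"ty":0.5,"tz":0.5,"gripper":-0.5},{"wx":0,"wy":0,"wz":0,"tx":0.5,"ty":0.5,"tz":0.5,"gripper":-1},{"wx":0,"wy":0,"wz":0,"tx":0.5,"ty":0.5,"tz":0.5,"gripper":-1}]' 20
python3 -m creep '[{"wx":0,"wy":0,"wz":0,"tx":0,"ty":0,"tz":0,"gripper":-1},{"wx":0,"wy":0,"wz":0,"tx":0,"ty":0,"tz":0,"gripper":-1},{"wx":0,"wy":0,"wz":0,"tx":0,"ty":0,"tz":0,"gripper":-1},{"wx":0,"wy":0,"wz":0,"tx":0,"ty":0,"tz":0,"gripper":-1}]'
python3 - <<'E'
from h import *
print(tool(), get_obs()['time_s'])
E
```

```text
time_s: 3.7
tool_pos: [0.5633, 0.0984, 0.0491]
tool_rot: [179.9, 0.0, 155.0]
force: [-0.1, -0.1, 1.4]
grip_width: 0.064
grasp_force: 20.0
time_s: 4.03
tool_pos: [0.5634, 0.0984, 0.0491]
tool_rot: [179.9, 0.0, 155.0]
force: [0.1, 0.4, 2.9]
grip_width: 0.0641
grasp_force: 20.0
(array([0.56336666, 0.09836264, 0.04906736]), array([[-9.06152404e-01,  4.22950052e-01,  1.03629399e-03],
       [ 4.22950690e-01,  9.06152565e-01,  4.92125219e-04],
       [-7.30896069e-04,  8.84241708e-04, -9.99999342e-01]])) 4.0333
```

```bash
python3 -m creep '[{"wx":0,"wy":0,"wz":0,"tx":0,"ty":0,"tz":-8,"gripper":-1},{"wx":0,"wy":0,"wz":0,"tx":0,"ty":0,"tz":-25,"gripper":-1},{"wx":0,"wy":0,"wz":0,"tx":0,"ty":0,"tz":-45,"gripper":-1},{"wx":0,"wy":0,"wz":0,"tx":0,"ty":0,"tz":-65,"gripper":-1},{"wx":0,"wy":0,"wz":0,"tx":0,"ty":0,"tz":-80,"gripper":-1}]'
python3 -m creep '[{"wx":0,"wy":0,"wz":0,"tx":0,"ty":0,"tz":-12,"gripper":-1},{"wx":0,"wy":0,"wz":0,"tx":0,"ty":0,"tz":-18,"gripper":-1},{"wx":0,"wy":0,"wz":0,"tx":0,"ty":0,"tz":-20,"gripper":-1},{"wx":0,"wy":0,"wz":0,"tx":0,"ty":0,"tz":-20,"gripper":-1}]'
python3 - <<'E'
from refine import *
p,R=tool(); print(p, get_obs()['time_s'])
im,P=wcloud()
cv2.imwrite('pics/w2.png',im[:,:,::-1])
print(rim(P,p[:2],p[2]+.008,p[2]+.025,.034)); print(rim(P,(.5634,.2705),.056,.075))
for cam in ('top','scene'):
    a,d=snap(cam,cam+'2.png'); P=cloud(cam,d)
    print(cam,rim(P,(.5634,.2705),.056,.075),rim(P,p[:2],p[2]+.008,p[2]+.025,.034))
print(to_tool((.5634,.2705,p[2])))
E
```

```text
time_s: 4.45
tool_pos: [0.5629, 0.0978, 0.13]
tool_rot: [-180.0, 0.0, 155.0]
force: [0.2, 0.8, -1.2]
grip_width: 0.0644
grasp_force: 20.0
time_s: 4.78
tool_pos: [0.5627, 0.098, 0.1484]
tool_rot: [-180.0, -0.0, 155.0]
force: [-0.7, -0.5, -0.9]
grip_width: 0.0641
grasp_force: 20.0
[0.56266665 0.09803926 0.14841918] 4.7833
(array([0.561 , 0.098 , 0.0303]), 2936, array([0.158, 0.163, 0.166]))
(array([0.5627, 0.2697, 0.0301]), 1433, array([0.057, 0.063, 0.065]))
top (array([0.5642, 0.2692, 0.0298]), 301, array([0.057, 0.063, 0.066])) (array([0.5618, 0.0965, 0.0298]), 86, array([0.157, 0.162, 0.165]))
scene (array([0.5634, 0.2715, 0.0302]), 363, array([0.057, 0.062, 0.066])) (array([0.5637, 0.0971, 0.0325]), 166, array([0.157, 0.162, 0.168]))
[ 71.8 156.9  -1.2]
```

View pics/w2.png

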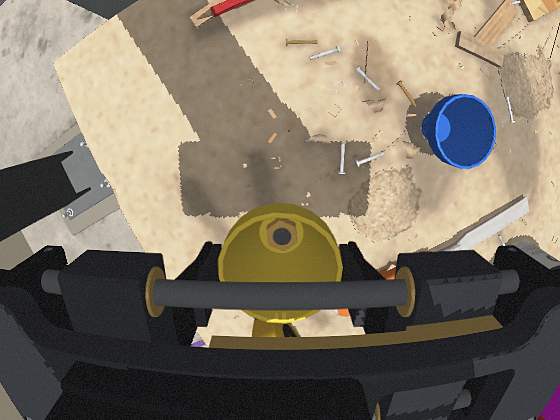

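The yellow pot is held upright at (280,262) with the nut flat inside at (283,236), and the blue pot is at (460,131). The shift to bring it over the blue pot is tx≈71, ty≈156.5.

```bash
python3 -m creep '[{"wx":0,"wy":0,"wz":0,"tx":6,"ty":13,"tz":0,"gripper":-1},{"wx":0,"wy":0,"wz":0,"tx":18,"ty":40,"tz":0,"gripper":-1},{"wx":0,"wy":0,"wz":0,"tx":32,"ty":70,"tz":0,"gripper":-1},{"wx":0,"wy":0,"wz":0,"tx":46,"ty":100,"tz":0,"gripper":-1},{"wx":0,"wy":0,"wz":0,"tx":58,"ty":127,"tz":0,"gripper":-1}]'
python3 -m creep '[{"wx":0,"wy":0,"wz":0,"tx":8,"ty":18,"tz":0,"gripper":-1},{"wx":0,"wy":0,"wz":0,"tx":12,"ty":26,"tz":0,"gripper":-1},{"wx":0,"wy":0,"wz":0,"tx":13.5,"ty":29.5,"tz":0,"gripper":-1},{"wx":0,"wy":0,"wz":0,"tx":13.5,"ty":29.5,"tz":0,"gripper":-1},{"wx":0,"wy":0,"wz":0,"tx":13.5,"ty":29.5,"tz":0,"gripper":-1}]'
python3 - <<'E'
from refine import *
p,R=tool(); print(p, get_obs()['time_s'])
im,P=wcloud(); cv2.imwrite('pics/w3.png',im[:,:,::-1])
print(rim(P,p[:2],p[2]+.008,p[2]+.025,.034))
for cam in ('top','scene'):
    a,d=snap(cam,cam+'3.png'); P=cloud(cam,d)
    print(cam,rim(P,p[:2],p[2]+.008,p[2]+.025,.034))
    if cam=='scene': cv2.imwrite('pics/s3c.png',cv2.resize(a[100:260,180:390,::-1],None,fx=3,fy=3))
E
```

```text
time_s: 5.35
tool_pos: [0.563, 0.2414, 0.1479]
tool_rot: [180.0, -0.1, 155.1]
force: [0.1, -0.1, -0.2]
grip_width: 0.064
grasp_force: 20.0
time_s: 5.77
tool_pos: [0.5646, 0.2684, 0.1483]
tool_rot: [-179.9, 0.0, 154.9]
force: [0.7, -0.5, -0.8]
grip_width: 0.0638
grasp_force: 20.0
[0.56459915 0.26838513 0.1483068 ] 5.7667
(array([0.563 , 0.2684, 0.0303]), 2961, array([0.157, 0.163, 0.166]))Traceback (most recent call last):
  File "<stdin>", line 7, in <module>
  File "refine.py", line 7, in rim
    return np.round(f.x,4),len(Q),np.round(np.percentile(Q[:,2],[5,50,95]),3)
                                           ~~~~~~~~~~~~~^^^^^^^^^^^^^^^^^^
    return _quantile_unchecked(
        a, q, axis, out, overwrite_input, method, keepdims, weights)
    return _ureduce(a,
                    func=_quantile_ureduce_func,
    ...<5 lines>...
                    overwrite_input=overwrite_input,
                    method=method)
    r = func(a, **kwargs)
    result = _quantile(arr,
                       quantiles=q,
    ...<2 lines>...
                       out=out,
                       weights=wgt)
    slices_having_nans = np.isnan(arr[-1, ...])
                                  ~~~^^^^^^^^^
IndexError: index -1 is out of bounds for axis 0 with size 0
```

```bash
python3 -m creep '[{"wx":0,"wy":0,"wz":0,"tx":0.5,"ty":1,"tz":12,"gripper":-1},{"wx":0,"wy":0,"wz":0,"tx":0.5,"ty":1,"tz":28,"gripper":-1},{"wx":0,"wy":0,"wz":0,"tx":0.5,"ty":1,"tz":42,"gripper":-1},{"wx":0,"wy":0,"wz":0,"tx":0.5,"ty":1,"tz":50,"gripper":-1},{"wx":0,"wy":0,"wz":0,"tx":0.5,"ty":1,"tz":50,"gripper":-1}]'
python3 - <<'E'
from refine import *
p,R=tool(); print(p, get_obs()['time_s'])
im,P=wcloud(); cv2.imwrite('pics/w3.png',im[:,:,::-1])
print(rim(P,p[:2],p[2]+.008,p[2]+.025,.034))
a,d=snap('scene','scene3.png'); cv2.imwrite('pics/s3c.png',cv2.resize(a[100:260,180:390,::-1],None,fx=3,fy=3))
E
```

```text
time_s: 6.28
tool_pos: [0.5628, 0.2697, 0.0958]
tool_rot: [-179.8, -0.1, 154.9]
force: [0.3, -0.4, -0.8]
grip_width: 0.064
grasp_force: 20.0
[0.56278399 0.26974965 0.09576119] 6.2833
(array([0.5612, 0.2698, 0.0303]), 2942, array([0.105, 0.111, 0.114]))
```

View pics/s3c.png

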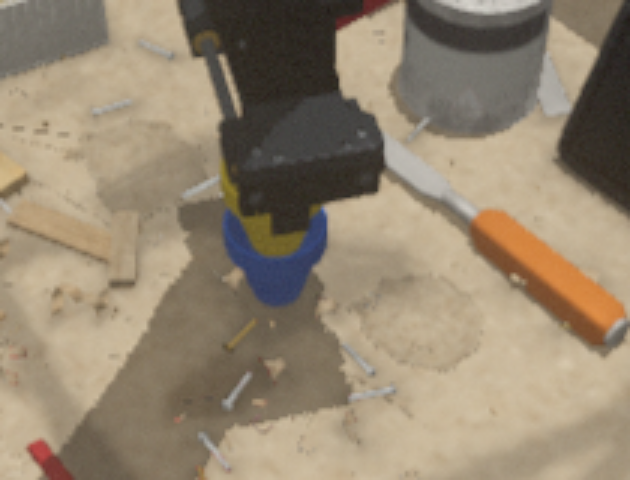

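The yellow pot is part-way into the blue one (crop about (275,240)) and the blue pot is upright. I'll go on down slowly.

```bash
python3 -m creep '[{"wx":0,"wy":0,"wz":0,"tx":-1,"ty":0.5,"tz":6,"gripper":-1},{"wx":0,"wy":0,"wz":0,"tx":-1,"ty":0.5,"tz":13,"gripper":-1},{"wx":0,"wy":0,"wz":0,"tx":-1,"ty":0.5,"tz":19,"gripper":-1},{"wx":0,"wy":0,"wz":0,"tx":-1,"ty":0.5,"tz":23,"gripper":-1},{"wx":0,"wy":0,"wz":0,"tx":-1,"ty":0.5,"tz":23,"gripper":-1}]'
python3 - <<'E'
from refine import *
p,R=tool(); print(p, get_obs()['time_s'])
im,P=wcloud()
print(rim(P,p[:2],p[2]+.008,p[2]+.025,.034),get_obs()['force'],tool()[0])
E
```

```text
time_s: 6.8
tool_pos: [0.5646, 0.271, 0.0742]
tool_rot: [-179.9, -0.1, 155.0]
force: [-0.5, -0.3, -1.5]
grip_width: 0.0641
grasp_force: 20.0
[0.56456416 0.27097426 0.07420017] 6.8
(array([0.563 , 0.2709, 0.0303]), 2949, array([0.083, 0.089, 0.092])) [-0.39289073 -0.07531833 -0.2310068 ] [0.56488796 0.27109429 0.07476425]
```

```bash
python3 -m creep '[{"wx":0,"wy":0,"wz":0,"tx":0,"ty":-0.5,"tz":2,"gripper":-1},{"wx":0,"wy":0,"wz":0,"tx":0,"ty":-0.5,"tz":4,"gripper":-1},{"wx":0,"wy":0,"wz":0,"tx":0,"ty":-0.5,"tz":6,"gripper":-1},{"wx":0,"wy":0,"wz":0,"tx":0,"ty":-0.5,"tz":7,"gripper":-1},{"wx":0,"wy":0,"wz":0,"tx":0,"ty":-0.5,"tz":7.5,"gripper":-1}]'
python3 -m creep '[{"wx":0,"wy":0,"wz":0,"tx":0,"ty":0,"tz":0,"gripper":-1},{"wx":0,"wy":0,"wz":0,"tx":0,"ty":0,"tz":0,"gripper":-1}]'
```

```text
time_s: 7.27
tool_pos: [0.5651, 0.2708, 0.0679]
tool_rot: [-180.0, -0.0, 155.0]
force: [0.6, -0.3, -1.2]
grip_width: 0.0642
grasp_force: 20.0
time_s: 7.43
tool_pos: [0.5652, 0.2709, 0.0681]
tool_rot: [180.0, 0.0, 155.0]
force: [0.5, 0.4, -0.6]
grip_width: 0.064
grasp_force: 20.0
```

```bash
python3 -m creep '[{"wx":0,"wy":0,"wz":0,"tx":0,"ty":0,"tz":0.5,"gripper":-1},{"wx":0,"wy":0,"wz":0,"tx":0,"ty":0,"tz":1,"gripper":-1},{"wx":0,"wy":0,"wz":0,"tx":0,"ty":0,"tz":1.5,"gripper":-1},{"wx":0,"wy":0,"wz":0,"tx":0,"ty":0,"tz":1.5,"gripper":-1}]'
python3 - <<'E'
from refine import *
p,R=tool(); print(p,get_obs()['force'])
im,P=wcloud()
print(rim(P,p[:2],p[2]+.008,p[2]+.025,.034),get_obs()['force'],tool()[0])
E
```

```text
time_s: 7.77
tool_pos: [0.5655, 0.2707, 0.0672]
tool_rot: [180.0, 0.0, 155.0]
force: [-0.6, -1.3, 4.4]
grip_width: 0.0638
grasp_force: 20.0
[0.56545401 0.27068085 0.06723265] [-0.6054904  -1.34168528  4.44228966]
(array([0.5638, 0.2707, 0.0303]), 2957, array([0.076, 0.082, 0.085])) [-1.30448423 -0.82115231  3.8695586 ] [0.56547035 0.27073419 0.06726159]
```

Contact at about 4 N, with the rim reading about 19 mm above the blue one. Releasing.

```bash
python3 -m creep '[{"wx":0,"wy":0,"wz":0,"tx":0,"ty":0,"tz":0,"gripper":-0.2},{"wx":0,"wy":0,"wz":0,"tx":0,"ty":0,"tz":0,"gripper":0.6},{"wx":0,"wy":0,"wz":0,"tx":0,"ty":0,"tz":0,"gripper":1},{"wx":0,"wy":0,"wz":0,"tx":0,"ty":0,"tz":0,"gripper":1},{"wx":0,"wy":0,"wz":0,"tx":0,"ty":0,"tz":0,"gripper":1}]'
python3 - <<'E'
from refine import *
p,R=tool(); print(p,get_obs()['force'])
im,P=wcloud(); cv2.imwrite('pics/w4.png',im[:,:,::-1])
print(rim(P,(.5638,.2707),.074,.09,.034))
Q=P[(np.hypot(P[...,0]-.5638,P[...,1]-.2707)<.034)&(P[...,2]>.078)&(P[...,2]<.086)]
A=np.c_[Q[:,:2]-Q[:,:2].mean(0),np.ones(len(Q))]; print(np.linalg.lstsq(A,Q[:,2],rcond=None)[0])
a,d=snap('scene','scene4.png'); cv2.imwrite('pics/s4c.png',cv2.resize(a[120:240,200:350,::-1],None,fx=4,fy=4))
E
```

```text
time_s: 8.23
tool_pos: [0.565, 0.2711, 0.0662]
tool_rot: [-180.0, -0.0, 155.0]
force: [0.7, -0.6, 0.0]
grip_width: 0.0817
grasp_force: 0.0
[0.56499268 0.27107193 0.06616866] [ 0.73326728 -0.62660631  0.01871646]
(array([0.5637, 0.2711, 0.0301]), 2864, array([0.075, 0.082, 0.083]))
[-0.00712043  0.00203895  0.08166262]
```

View pics/s4c.png

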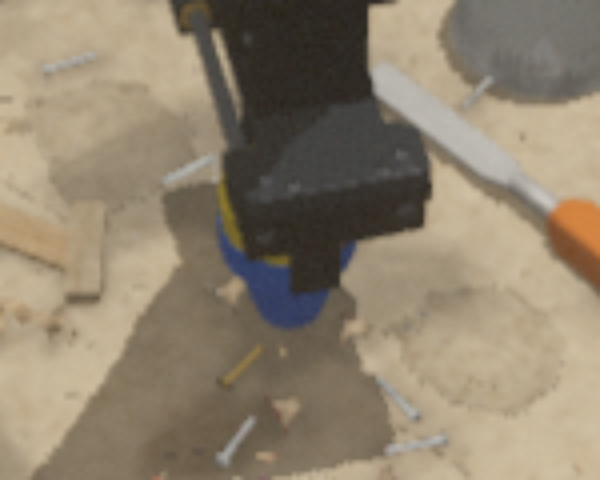

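View pics/w4.png

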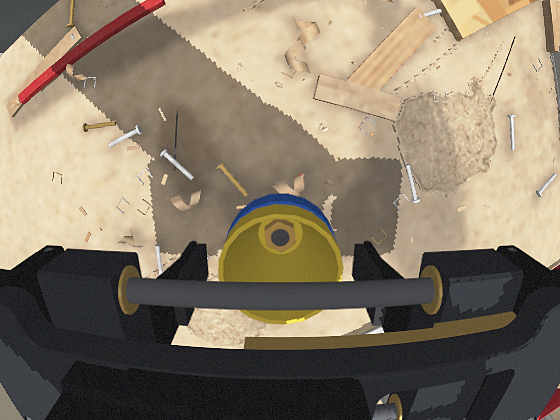

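The yellow pot is seated level, with its rim at 82–83 mm and the nut at (280,237) inside. Only a sliver of blue rim shows around it. Next, down to the blue band.

```bash
python3 -m creep '[{"wx":0,"wy":0,"wz":0,"tx":0,"ty":0,"tz":0,"gripper":1},{"wx":0,"wy":0,"wz":0,"tx":0,"ty":0,"tz":8,"gripper":1},{"wx":0,"wy":0,"wz":0,"tx":0,"ty":0,"tz":18,"gripper":1},{"wx":0,"wy":0,"wz":0,"tx":0,"ty":0,"tz":27,"gripper":1},{"wx":0,"wy":0,"wz":0,"tx":0,"ty":0,"tz":31,"gripper":1}]'
python3 -m creep '[{"wx":0,"wy":0,"wz":0,"tx":0,"ty":0,"tz":0,"gripper":1},{"wx":0,"wy":0,"wz":0,"tx":0,"ty":0,"tz":0,"gripper":1}]'
```

```text
time_s: 8.75
tool_pos: [0.5638, 0.2702, 0.0331]
tool_rot: [-179.8, -0.1, 155.0]
force: [-0.2, -0.2, -0.8]
grip_width: 0.0871
grasp_force: 0.0
time_s: 8.92
tool_pos: [0.5648, 0.2707, 0.0349]
tool_rot: [-179.9, -0.0, 155.0]
force: [0.6, 0.7, 0.3]
grip_width: 0.0872
grasp_force: 0.0
```

```bash
python3 -m creep '[{"wx":0,"wy":0,"wz":0,"tx":0,"ty":0,"tz":-0.5,"gripper":0.4},{"wx":0,"wy":0,"wz":0,"tx":0,"ty":0,"tz":-0.5,"gripper":0},{"wx":0,"wy":0,"wz":0,"tx":0,"ty":0,"tz":-0.5,"gripper":-0.5},{"wx":0,"wy":0,"wz":0,"tx":0,"ty":0,"tz":-0.5,"gripper":-1},{"wx":0,"wy":0,"wz":0,"tx":0,"ty":0,"tz":-0.5,"gripper":-1}]' 30
python3 -m creep '[{"wx":0,"wy":0,"wz":0,"tx":0,"ty":0,"tz":0,"gripper":-1},{"wx":0,"wy":0,"wz":0,"tx":0,"ty":0,"tz":0,"gripper":-1},{"wx":0,"wy":0,"wz":0,"tx":0,"ty":0,"tz":-2,"gripper":-1},{"wx":0,"wy":0,"wz":0,"tx":0,"ty":0,"tz":-8,"gripper":-1},{"wx":0,"wy":0,"wz":0,"tx":0,"ty":0,"tz":-18,"gripper":-1}]'
python3 - <<'E'
from refine import *
p,R=tool(); print(p)
im,P=wcloud(); h=p[2]-.0355
print(rim(P,p[:2],h+.074,h+.09,.034))
E
```

```text
time_s: 9.33
tool_pos: [0.5655, 0.2711, 0.0365]
tool_rot: [180.0, 0.0, 155.0]
force: [-0.3, -1.0, -0.3]
grip_width: 0.0639
grasp_force: 30.0
time_s: 9.75
tool_pos: [0.564, 0.2702, 0.0532]
tool_rot: [-179.8, -0.1, 155.0]
force: [-0.5, -0.3, -0.9]
grip_width: 0.0639
grasp_force: 30.0
[0.56395187 0.27018387 0.05315505]
(array([0.5619, 0.2706, 0.0299]), 3344, array([0.092, 0.098, 0.101]))
```

```bash
python3 -m creep '[{"wx":0,"wy":0,"wz":0,"tx":0,"ty":0,"tz":-10,"gripper":-1},{"wx":0,"wy":0,"wz":0,"tx":0,"ty":0,"tz":-28,"gripper":-1},{"wx":0,"wy":0,"wz":0,"tx":0,"ty":0,"tz":-48,"gripper":-1},{"wx":0,"wy":0,"wz":0,"tx":0,"ty":0,"tz":-68,"gripper":-1},{"wx":0,"wy":0,"wz":0,"tx":0,"ty":0,"tz":-88,"gripper":-1}]'
python3 -m creep '[{"wx":0,"wy":0,"wz":0,"tx":0,"ty":0,"tz":-20,"gripper":-1},{"wx":0,"wy":0,"wz":0,"tx":0,"ty":0,"tz":-40,"gripper":-1},{"wx":0,"wy":0,"wz":0,"tx":0,"ty":0,"tz":-60,"gripper":-1},{"wx":0,"wy":0,"wz":0,"tx":0,"ty":0,"tz":-78,"gripper":-1},{"wx":0,"wy":0,"wz":0,"tx":0,"ty":0,"tz":-88,"gripper":-1}]'
python3 -m creep '[{"wx":0,"wy":0,"wz":0,"tx":0,"ty":0,"tz":-5,"gripper":-1},{"wx":0,"wy":0,"wz":0,"tx":0,"ty":0,"tz":-8,"gripper":-1},{"wx":0,"wy":0,"wz":0,"tx":0,"ty":0,"tz":-9,"gripper":-1},{"wx":0,"wy":0,"wz":0,"tx":0,"ty":0,"tz":-9,"gripper":-1},{"wx":0,"wy":0,"wz":0,"tx":0,"ty":0,"tz":-9,"gripper":-1}]'
python3 -m creep '[{"wx":0,"wy":0,"wz":0,"tx":0,"ty":0,"tz":0,"gripper":-1},{"wx":0,"wy":0,"wz":0,"tx":0,"ty":0,"tz":0,"gripper":-1},{"wx":0,"wy":0,"wz":0,"tx":0,"ty":0,"tz":0,"gripper":-1},{"wx":0,"wy":0,"wz":0,"tx":0,"ty":0,"tz":0,"gripper":-1},{"wx":0,"wy":0,"wz":0,"tx":0,"ty":0,"tz":0,"gripper":-1}]'
python3 - <<'E'
from refine import *
p,R=tool(); print(p)
im,P=wcloud(); h=p[2]-.0355
print(rim(P,p[:2],h+.074,h+.09,.034))
a,d=snap('scene','scene5.png'); cv2.imwrite('pics/s5.png',np.hstack([cv2.resize(a[30:230,180:380,::-1],(400,400)),cv2.resize(im[150:350,180:380,::-1],(400,400))]))
for q in ['tape_measure','chisel','pencil']: print(q,[(np.round(r['point'],3),round(r['confidence'],2)) for r in nets.place_of(q,'scene')[:1]])
for i in range(3): optics.read_camera('top'); s=get_obs(); print(s['tool_pos'],np.abs(s['joint_velocities']).max(),s['grasp_force'])
E
```

```text
time_s: 10.22
tool_pos: [0.5651, 0.2708, 0.1438]
tool_rot: [180.0, 0.0, 155.0]
force: [0.3, 0.7, -2.2]
grip_width: 0.0637
grasp_force: 30.0
time_s: 10.63
tool_pos: [0.566, 0.2711, 0.2336]
tool_rot: [179.8, 0.1, 155.0]
force: [-0.7, 0.8, -1.8]
grip_width: 0.0642
grasp_force: 30.0
time_s: 11.05
tool_pos: [0.5647, 0.2706, 0.2379]
tool_rot: [-179.9, -0.1, 155.0]
force: [-0.3, 0.4, -1.0]
grip_width: 0.0639
grasp_force: 30.0
time_s: 11.47
tool_pos: [0.5651, 0.2709, 0.239]
tool_rot: [-180.0, -0.0, 155.0]
force: [0.1, -0.2, -1.9]
grip_width: 0.064
grasp_force: 30.0
[0.56513189 0.27087592 0.23895957]
(array([0.563 , 0.2712, 0.0299]), 3325, array([0.278, 0.284, 0.287]))
tape_measure [(array([0.696, 0.027, 0.002]), 0.72)]
chisel [(array([ 0.695,  0.234, -0.   ]), 0.66)]
pencil [(array([ 0.371,  0.181, -0.003]), 0.95)]
[0.56516781 0.27089008 0.23913066] 0.1412360971520234 29.995541688213052
[0.56519064 0.27087673 0.23913767] 0.10786312180810263 29.99551250016566
[0.56518076 0.27084918 0.23912465] 0.1402250454886665 29.995496918625122
```

View pics/s5.png

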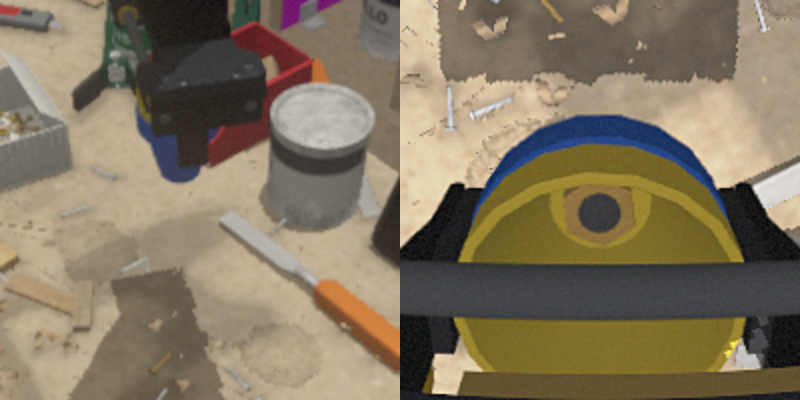

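The stack hangs upright in the grip, with the yellow pot and nut (right half, about (600,213)) inside the blue band. The bystanders haven't moved. Before handing in, I'll check from depth that no gap opened between the two bands.

```bash
python3 - <<'E'
from h import *
im,P=wcloud(); p,R=tool(); h=p[2]-.0363
I=im.astype(int); near=(np.hypot(P[...,0]-.564,P[...,1]-.271)<.04)&(P[...,2]>h+.03)
b=near&(I[...,2]>I[...,0]+30); y=near&(I[...,0]>I[...,2]+30)
# front side outside wall radius >31 mm
for n,m in (('blue',b),('yellow',y)):
    Q=P[m]; r=np.hypot(Q[:,0]-.5635,Q[:,1]-.271); Z=Q[:,2]-h
    print(n,len(Q),np.round(np.percentile(Z,[2,25,50,75,98]),4), np.round(np.percentile(Z[r>.031],[2,50,98]),4))
c=279
for v in range(200,250,2): print(v,im[v,c],np.round(P[v,c,2]-h,4),end=' | ')
E
```

```text
blue 1487 [0.0488 0.0546 0.0602 0.0638 0.0652] [0.0487 0.0597 0.0651]
yellow 11402 [0.0322 0.0621 0.0742 0.0827 0.1372] [0.0663 0.0823 0.1375]
200 [174 153 132] -0.2039 | 202 [171 152 131] -0.2021 | 204 [174 152 134] -0.203 | 206 [185 162 135] -0.2026 | 208 [ 39  60 103] 0.0488 | 210 [ 30  56 103] 0.0528 | 212 [ 37  58 106] 0.0555 | 214 [ 25  54 104] 0.0591 | 216 [ 35  57 105] 0.0627 | 218 [ 31  63 121] 0.0639 | 220 [ 36  74 146] 0.0651 | 222 [107  95  66] 0.0652 | 224 [119 101  36] 0.0684 | 226 [119 103  44] 0.0708 | 228 [116 102  33] 0.0729 | 230 [112 100  28] 0.0767 | 232 [119 102  36] 0.0799 | 234 [114 101  34] 0.0795 | 236 [134 116  45] 0.0825 | 238 [161 141  54] 0.0823 | 240 [155 137  49] 0.0821 | 242 [140 118  50] 0.0811 | 244 [147 116  65] 0.035 | 246 [105  88  58] 0.0339 | 248 [55 55 62] 0.0333 |
```

The blue band ends at 65 mm and the yellow band starts there and ends at 82 mm. They are flush, so the yellow pot is home. Handing in.

```bash
python3 -c "
from cell import env
print(env.sign_off())"
```

```text
the job is handed in; nothing more can be done
None
```

I handed the job in with the yellow pot fully home in the blue pot, the nut inside, and the stack held upright and steady about 20 cm above the bench; the bystanders had not moved, and sign-off gave no verdict.

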